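Gauge the centrifuge adapter sleeves and sort them

TASK

Take the yellow dust caps off the gauge pins and stand each in a compartment of the white caddy; then, handling them gently, slide every adapter sleeve on the bench onto a gauge pin of its own and let go, so that all are on the pins at once. When you see which ones went fully down to the gauge plate and which stuck part-way, stand the ones that fit upright in the teal tray and the ones that stuck upright in the red tray. Leave everything else on the bench alone.

Things in the scene. Friction and masses are not known exactly. Their poses are not given: they have to be found in the camera images.
- gauge: fixed gauge: aluminium base plate 260 x 70 x 20 mm with three upright steel pins, 26 mm in diameter and 60 mm tall above the plate, tips tapered to 18 mm over the top 5 mm; pins in a row along its x axis at x = -85, 0 and +85 mm. Origin: centre of the underside of the plate, z up
- pin_1 (a point): centre of the tip of a gauge pin, 80 mm above the bench
- pin_2 (a point): centre of the tip of a gauge pin, 80 mm above the bench
- pin_3 (a point): centre of the tip of a gauge pin, 80 mm above the bench
- cap_1: yellow plastic dust cap sitting loosely over the top of a gauge pin: a cup, mouth down, 36 mm in diameter, 60 mm tall, with a 31 mm bore 38 mm deep, so its mouth rests 22 mm above the gauge plate. Origin: centre of its mouth (underside), z up. May be absent
- cap_2: yellow plastic dust cap sitting loosely over the top of a gauge pin: a cup, mouth down, 36 mm in diameter, 60 mm tall, with a 31 mm bore 38 mm deep, so its mouth rests 22 mm above the gauge plate. Origin: centre of its mouth (underside), z up. May be absent
- cap_3: yellow plastic dust cap sitting loosely over the top of a gauge pin: a cup, mouth down, 36 mm in diameter, 60 mm tall, with a 31 mm bore 38 mm deep, so its mouth rests 22 mm above the gauge plate. Origin: centre of its mouth (underside), z up. May be absent
- sleeve_a: light blue-grey adapter sleeve with a dark blue band: a round cup standing mouth down, closed on top, 70 mm tall, body 48 mm wide, 62 mm flange 8 mm high at the bottom, bore 31 mm wide, about 90 g. All look alike; in some the bore is 63 mm deep, in others only 42. Fragile: at most 70 N a finger, 60 N pressing down. Origin: centre of its underside (mouth), z up. May be absent
- sleeve_b: light blue-grey adapter sleeve with a dark blue band: a round cup standing mouth down, closed on top, 70 mm tall, body 48 mm wide, 62 mm flange 8 mm high at the bottom, bore 31 mm wide, about 90 g. All look alike; in some the bore is 63 mm deep, in others only 42. Fragile: at most 70 N a finger, 60 N pressing down. Origin: centre of its underside (mouth), z up. May be absent
- sleeve_c: light blue-grey adapter sleeve with a dark blue band: a round cup standing mouth down, closed on top, 70 mm tall, body 48 mm wide, 62 mm flange 8 mm high at the bottom, bore 31 mm wide, about 90 g. All look alike; in some the bore is 63 mm deep, in others only 42. Fragile: at most 70 N a finger, 60 N pressing down. Origin: centre of its underside (mouth), z up. May be absent
- sleeve_d: light blue-grey adapter sleeve with a dark blue band: a round cup standing mouth down, closed on top, 70 mm tall, body 48 mm wide, 62 mm flange 8 mm high at the bottom, bore 31 mm wide, about 90 g. All look alike; in some the bore is 63 mm deep, in others only 42. Fragile: at most 70 N a finger, 60 N pressing down. Origin: centre of its underside (mouth), z up. May be absent
- pass_tray: teal open tray 215 x 90 x 25 mm, walls and floor 5 mm, long side along its x axis, fixed to the bench. Origin: centre of its underside. For sleeves that fit
- reject_tray: red open tray 215 x 90 x 25 mm, walls and floor 5 mm, long side along its x axis, fixed to the bench. Origin: centre of its underside. For sleeves that do not fit
- caddy: white open tray 215 x 90 x 25 mm, walls and floor 5 mm, long side along its x axis, fixed to the bench. Origin: centre of its underside. The cap caddy: two dividers make three compartments, each about 65 mm long by 80 mm wide, centred at x = -70, 0 and +70 mm
- reagent: bystander: small white bottle, 50 mm wide, 100 mm tall; leave it alone
- pipette: bystander: hand pipette lying on the bench, about 230 mm long; leave it alone
- marker: bystander: red marker pen, lying, 110 mm; leave it alone
- jar: bystander: lidded jar, 60 mm wide, 70 mm tall; leave it alone
Things that resemble listed ones, but are neither listed nor needed, are in the scene too. What is shaped like the cap_2 but grey or purple is not meant. Leave any green or grey look-alike of the cap_1 alone.

How it is judged:
On the way, in this order (a step that is already met when the one before it is completed fails the run):
1. all the dust caps that were on the pins stand in the caddy, let go (x of cap_1 in the frame of caddy between -0.1 and 0.1 m and y of cap_1 in the frame of caddy between -0.038 and 0.038 m and z of each of cap_1, cap_2, cap_3 in the frame of caddy below 0.012 m and angle between each of cap_1, cap_2, cap_3's own z axis and vertical below 0.15 rad and contact force between the fingers and cap_1 below 0.3 N and x of cap_2 in the frame of caddy between -0.1 and 0.1 m and y of cap_2 in the frame of caddy between -0.038 and 0.038 m and contact force between the fingers and cap_2 below 0.3 N and x of cap_3 in the frame of caddy between -0.1 and 0.1 m and y of cap_3 in the frame of caddy between -0.038 and 0.038 m and contact force between the fingers and cap_3 below 0.3 N), for 0.2 s.
2. every sleeve is on a gauge pin at the same time, let go, each as far down as its bore allows ((horizontal distance between sleeve_a and pin_1 below 0.012 m or horizontal distance between sleeve_a and pin_2 below 0.012 m or horizontal distance between sleeve_a and pin_3 below 0.012 m) and z of each of sleeve_a, sleeve_d in the frame of gauge below 0.03 m and angle between each of sleeve_a, sleeve_b, sleeve_c, sleeve_d's own z axis and vertical below 0.25 rad and contact force between the fingers and sleeve_a below 0.3 N and (horizontal distance between sleeve_b and pin_1 below 0.012 m or horizontal distance between sleeve_b and pin_2 below 0.012 m or horizontal distance between sleeve_b and pin_3 below 0.012 m) and z of each of sleeve_b, sleeve_c in the frame of gauge below 0.048 m and contact force between the fingers and sleeve_b below 0.3 N and (horizontal distance between sleeve_c and pin_1 below 0.012 m or horizontal distance between sleeve_c and pin_2 below 0.012 m or horizontal distance between sleeve_c and pin_3 below 0.012 m) and contact force between the fingers and sleeve_c below 0.3 N and (horizontal distance between sleeve_d and pin_1 below 0.012 m or horizontal distance between sleeve_d and pin_2 below 0.012 m or horizontal distance between sleeve_d and pin_3 below 0.012 m) and contact force between the fingers and sleeve_d below 0.3 N), for 0.3 s.
At the end, for the whole second after the job is handed in: Every cap stands upright (within 0.15 rad) on the floor of the caddy; every sleeve that went fully down stands upright on the floor of the teal tray and every sleeve that stuck stands upright on the floor of the red tray (underside less than 12 mm above the tray's underside), all at rest and let go (all of step 1 and x of sleeve_a in the frame of pass_tray between -0.1 and 0.1 m and y of sleeve_a in the frame of pass_tray between -0.038 and 0.038 m and z of each of sleeve_a, sleeve_d in the frame of pass_tray below 0.012 m and angle between each of sleeve_a, sleeve_b, sleeve_c, sleeve_d's own z axis and vertical below 0.15 rad and linear speed of each of sleeve_a, sleeve_b, sleeve_c, sleeve_d below 0.03 m/s and x of sleeve_b in the frame of reject_tray between -0.1 and 0.1 m and y of sleeve_b in the frame of reject_tray between -0.038 and 0.038 m and z of each of sleeve_b, sleeve_c in the frame of reject_tray below 0.012 m and x of sleeve_c in the frame of reject_tray between -0.1 and 0.1 m and y of sleeve_c in the frame of reject_tray between -0.038 and 0.038 m and x of sleeve_d in the frame of pass_tray between -0.1 and 0.1 m and y of sleeve_d in the frame of pass_tray between -0.038 and 0.038 m); the robot touches nothing.
It fails at once if a sleeve is squeezed with more than 70 N a finger (contact force between the fingers and sleeve_a above 140 N or contact force between the fingers and sleeve_b above 140 N or contact force between the fingers and sleeve_c above 140 N or contact force between the fingers and sleeve_d above 140 N).
It fails at once if a sleeve is pressed or dropped hard (over 60 N) onto the gauge or a tray (contact force between any of sleeve_a, sleeve_b, sleeve_c, sleeve_d and gauge above 60 N or contact force between any of sleeve_a, sleeve_b, sleeve_c, sleeve_d and pass_tray above 60 N or contact force between any of sleeve_a, sleeve_b, sleeve_c, sleeve_d and reject_tray above 60 N).
It fails at once if a bystander on the bench is moved more than 30 mm (distance of any of reagent, pipette, marker, jar from where it was at the start of the episode above 0.03 m).
Of cap_1, cap_2, cap_3 only 2 to 3 are there at a start; the rules pass over those that are not, and their reading is None.
Of sleeve_a, sleeve_b, sleeve_c, sleeve_d only 2 to 3 are there at a start; the rules pass over those that are not, and their reading is None.
At some moment in a run one of sleeve_a, sleeve_b, sleeve_c, sleeve_d may be knocked a few centimetres aside while the robot is not near it.
Once in a run the grip may slacken for a moment while it holds something.
It also fails if it takes over 210 s, if anything falls off the work surface, if the arm or the gripper's body presses on something with over 40 N, if the wrist force passes 120 N, or if a joint passes its speed limit or range.

ROBOT

A 6-joint arm with a two-finger parallel gripper is mounted at the origin on the work surface. World frame = base frame: x ahead of the robot, y to its left, z up, the work surface at z = 0. Lengths are in m, angles in rad, forces in N, time in s.
With the tool pointing down it reaches from about 0.35 to 0.975 m from the base axis. Payload 7.1 kg.
Tool frame: the origin (TCP) lies midway between the tips of the shut fingers; the grasp point (between the pads) lies 19 mm behind it; z points along the fingers, y is the line along which they close (so a half turn about z gives the same grasp; the last joint's range is limited). The gripper opens to 88 mm and grips with 3 to 60 N. Pads are 20 mm wide; open, the fingers measure 115 mm over their backs; the gripper's body (75 mm by 178 mm) begins 61 mm behind the grasp point.
Start: joints at [1.232, 0.423, 1.63, -0, 1.089, -0.019], TCP at [0.196, 0.593, 0.223] pointing down, gripper open.
Joint ranges: [-3, 3], [-0.9, 2.11], [0.09, 2.58], [-1.31, 4.45], [0.11, 2.69], [-2.54, 2.54]. Speed limits (rad/s): [2.39, 2.39, 3.01, 3.14, 3.14, 3.14].

INTERFACE

Orientations are given as a unit quaternion [w, x, y, z].
In Python, from station import move_pose, movel, movej, command_gripper, wait, inverse_kinematics, read_camera, camera_info, MotionError, job_done, get_time, get_joint_pos, get_qvel, get_effort, get_tcp_pos, get_ee_rot, get_ft_force, get_ft_torque, get_grip_width, get_finger_force gives the robot as it stands. Calls block until the motion is done:
- move_pose(position, orientation): joint-space move of the TCP to a pose.
- movel(position, frame=None, v=0.15, until_force=None): straight line of the TCP; frame=None keeps the orientation; v is the mean speed in m/s. With until_force (N) it stops when the force on the tool has changed by that much, and returns True; else False.
- movej(angles): joint-space move.
- command_gripper(opening): opening from 0.0 (shut) to 1.0 (fully open); the grip force is fixed at half the most; returns when the fingers have stopped.
- wait(seconds).
- inverse_kinematics(position, orientation): joint angles nearest the present ones, or None.
- read_camera(name): name is "scene" or "top" or "wrist"; returns the picture (420x560x3 uint8, red, green, blue); there is no depth.
- camera_info(name): a dict with "intrinsics" (3x3 intrinsics, pixels), "T" (4x4, takes a point from camera to world coordinates); the wrist camera has in their place "tool_from_camera" (4x4, takes a point from camera to tool coordinates, whose origin is the TCP and whose axes are the flange's). Camera axes: x right, y up, looking along -z (the intrinsics and any distortion apply to the point x, -y, -z); pixel columns grow to the right and rows downward; lengths in m; the calibration is good to about 2 mm. A picture is of the moment at which its call begins: read the wrist's pose just before it. camera_info takes no time and is no camera call.
A pose or a line that the arm cannot do raises MotionError and nothing moves.
- job_done(): hands the job in; it is judged then, once.
Readings, each from a call of its own:
- get_time(): time.
- get_joint_pos(): joint angles.
- get_qvel(): joint speeds.
- get_effort(): joint torques, N m.
- get_tcp_pos(): TCP position.
- get_ee_rot(): TCP orientation.
- get_ft_force(): force on the tool from outside, world axes, zero at the start.
- get_ft_torque(): the same for the moment, N m.
- get_grip_width(): opening from 0.0 (shut) to 1.0 (fully open).
- get_finger_force(): force on a finger pad.
Only numpy, scipy, OpenCV 4.12 (cv2) and the standard library are available. Lean on these libraries where they do the work, as an engineer would, in place of code of your own. Each camera call takes 0.05 s, during which the arm holds its last target. There are 200 camera calls.

## Working session

There is one attempt and no reset: what is moved stays moved. The work goes in short steps, each a Python script; the robot and the scene stay as the last script left them, time stands still between calls to the robot, and variables do not carry over. Pictures are saved under pics/ and viewed, at most 14 in all, crops included, and the job is handed in when it is done.

```bash
mkdir -p pics; ls
python3 - <<'E'
from station import *
import cv2,numpy as np
for n in ("scene","top"):
    im=read_camera(n); cv2.imwrite(f"pics/{n}0.png",im[:,:,::-1])
    i=camera_info(n); print(n,{k:(np.round(v,4).tolist() if not isinstance(v,str) else v) for k,v in i.items()})
print({k:np.round(v,4).tolist() for k,v in camera_info("wrist").items()})
print(get_ee_rot(),get_time())
E
```

```text
pics
scene {'intrinsics': [[384.7926, 0.0, 279.8297], [0.0, 384.7926, 213.1584], [0.0, 0.0, 1.0]], 'T': [[-0.7866, -0.4792, 0.3893, 0.852], [0.6174, -0.6023, 0.506, 0.416], [-0.008, 0.6384, 0.7697, 0.7231], [0.0, 0.0, 0.0, 1.0]]}
top {'intrinsics': [[382.7641, 0.0, 272.935], [0.0, 382.7641, 205.4977], [0.0, 0.0, 1.0]], 'T': [[0.0055, 0.9909, -0.1346, 0.4119], [-0.9998, 0.0078, 0.0169, 0.018], [0.0178, 0.1345, 0.9908, 0.9693], [0.0, 0.0, 0.0, 1.0]]}
{'intrinsics': [[306.9317, 0.0, 282.8388], [0.0, 306.9317, 206.4572], [0.0, 0.0, 1.0]], 'tool_from_camera': [[-0.0, 0.9708, 0.2401, 0.0635], [1.0, 0.0003, -0.0011, -0.0001], [-0.0012, 0.2401, -0.9708, -0.1634], [0.0, 0.0, 0.0, 1.0]]}
[-1.19935957e-04  1.59222011e-01  9.87242564e-01 -6.75550834e-04] 0.1
```

View pics/scene0.png

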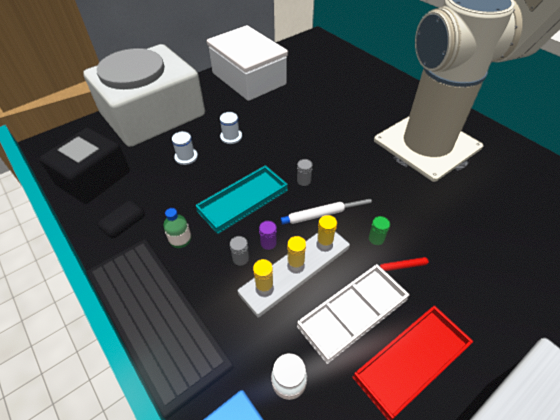

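View pics/top0.png

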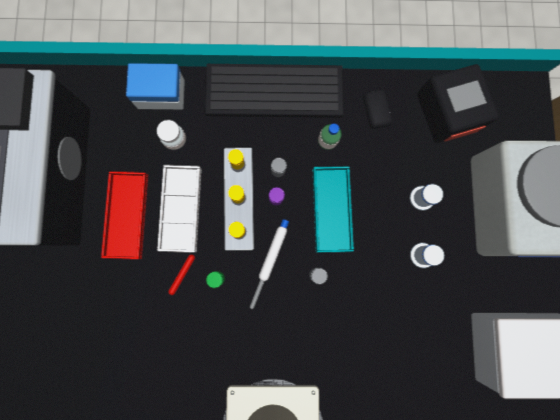

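The scene picture shows three yellow caps on the gauge, at (263,275), (297,250) and (328,230). Two sleeves stand at the back, at (184,150) and (230,128). In the top picture the caps are at (236,157), (236,194) and (237,230), and the sleeves at (427,196) and (427,255). The trays there are teal (333,210), white (180,209) and red (125,215). I'll measure these positions next.

```bash
cat > vis.py <<'E'
import numpy as np, cv2
from station import *
from scipy.spatial.transform import Rotation as R
def wristT():
    T=np.eye(4);q=get_ee_rot();T[:3,:3]=R.from_quat([q[1],q[2],q[3],q[0]]).as_matrix();T[:3,3]=get_tcp_pos()
    return T@camera_info("wrist")["tool_from_camera"]
def snap(n,save=None):
    T=wristT() if n=="wrist" else np.array(camera_info(n)["T"])
    im=read_camera(n)[:,:,::-1].copy()
    if save: cv2.imwrite(f"pics/{save}.png",im)
    return im,T,np.array(camera_info(n)["intrinsics"])
def ray(uv,T,K):
    uv=np.atleast_2d(uv).astype(float)
    d=np.c_[(uv[:,0]-K[0,2])/K[0,0],-(uv[:,1]-K[1,2])/K[1,1],-np.ones(len(uv))]@T[:3,:3].T
    return T[:3,3],d
def onplane(uv,z,T,K):
    o,d=ray(uv,T,K); return (o+d*((z-o[2])/d[:,2])[:,None])[:,:2]
def proj(P,T,K):
    c=(np.atleast_2d(P)-T[:3,3])@T[:3,:3]
    return np.c_[K[0,0]*c[:,0]/-c[:,2]+K[0,2],K[1,1]*-c[:,1]/-c[:,2]+K[1,2]]
def tri(a,b):
    A=np.zeros((3,3));y=np.zeros(3)
    for o,d in (a,b):
        d=d[0]/np.linalg.norm(d);M=np.eye(3)-np.outer(d,d);A+=M;y+=M@o
    return np.linalg.solve(A,y)
HSV={'yellow':((20,120,90),(35,255,255)),'teal':((80,120,50),(100,255,255)),'red':((0,170,70),(8,255,255)),'white':((0,0,150),(179,40,255))}
def blobs(im,col,amin=80):
    m=cv2.inRange(cv2.cvtColor(im,cv2.COLOR_BGR2HSV),*HSV[col])
    cs=cv2.findContours(m,cv2.RETR_EXTERNAL,cv2.CHAIN_APPROX_NONE)[0]
    return sorted([c[:,0] for c in cs if cv2.contourArea(c)>amin],key=lambda c:c[:,1].mean())
def cen(c):
    m=cv2.moments(cv2.convexHull(c)); return np.array([m['m10']/m['m00'],m['m01']/m['m00']])
E
python3 - <<'E'
from vis import *
np.set_printoptions(precision=4,suppress=True)
t,Tt,Kt=snap("top");s,Ts,Ks=snap("scene")
for col in('yellow','teal','red','white'):
    for n,(im,T,K) in dict(top=(t,Tt,Kt),scene=(s,Ts,Ks)).items():
        for c in blobs(im,col): 
            r=cv2.minAreaRect(c);print(col,n,cen(c),np.round(r[1]),round(r[2]),len(c))
a=[cen(c) for c in blobs(t,'yellow')];b=[cen(c) for c in blobs(s,'yellow')]
b=sorted(b,key=lambda p:-p[1])
for p,q in zip(a,b): print("cap",tri(ray(p,Tt,Kt),ray(q,Ts,Ks)), onplane(p,.09,Tt,Kt))
for col in('teal','red'):
    p=max(blobs(t,col),key=len if col=='teal' else len);q=[c for c in blobs(s,col) if 150<cen(c)[0]<480]
    p=[c for c in blobs(t,col) if 100<cen(c)[0]<400 and 180<cen(c)[1]<240]
    for pp in p:
        for qq in q: print(col,tri(ray(cen(pp),Tt,Kt),ray(cen(qq),Ts,Ks)))
        w=onplane(pp,.025,Tt,Kt).astype(np.float32);print(cv2.minAreaRect(w))
E
```

```text
yellow top [235.8709 158.6369] [20. 15.] 90 50
yellow top [236.3092 193.6968] [19. 15.] 53 48
yellow top [236.5796 229.5796] [15. 15.] 90 45
yellow scene [326.5389 228.9715] [29. 19.] 90 75
yellow scene [295.92   250.4322] [30. 18.] 90 78
yellow scene [262.802 273.914] [31. 19.] 90 78
teal top [276.9533  55.8401] [559.  23.] 1 1161
teal top [332.6372 209.1642] [87. 39.] 87 243
teal scene [380.542   29.1108] [121.  78.] 12 331
teal scene [524.2219  96.3993] [102.  88.] 27 297
teal scene [240.9722 198.3391] [37. 92.] 58 197
teal scene [ 82.9557 287.2632] [335.  25.] 62 623
red top [124.3259 214.9913] [40. 89.] 5 246
red top [180.9903 274.4248] [ 7. 45.] 30 87
red scene [404.9108 263.5687] [ 8. 48.] 82 99
red scene [411.2004 361.5687] [ 60. 116.] 47 262
white top [288.2988  22.1031] [ 48. 559.] 90 1215
white top [554.5833  81.851 ] [33. 10.] 90 73
white top [465.9146  95.909 ] [22. 30.] 74 95
white top [169.7451 133.1448] [28. 23.] 45 73
white top [ 25.6747 162.2915] [ 39. 176.] 5 420
white top [278.4683 164.6918] [13. 13.] 27 36
white top [543.816  185.2696] [71. 35.] 90 236
white top 
[... 1108 characters left out ...]
1.1398 270.0731] [ 32. 117.] 53 334
white scene [351.2981 312.2975] [ 52. 108.] 51 301
white scene [ 45.6979 328.774 ] [135. 249.] 0 638
white scene [288.7748 375.2886] [35. 44.] 11 118
white scene [528.3819 388.1775] [81. 87.] 90 256
cap [0.6452 0.0915 0.0784] [[0.6419 0.0908]]
cap [0.5605 0.089  0.0781] [[0.5583 0.0882]]
cap [0.4757 0.0871 0.0782] [[0.4749 0.0861]]
teal [ 0.4322 -0.0008  0.4793]
teal [ 0.5355 -0.1512  0.0078]
((0.5342932343482971, -0.14710858464241028), (0.21766561269760132, 0.09706111997365952), 1.6920329332351685)
red [0.4991 0.2888 0.2156]
red [0.5171 0.3734 0.0052]
((0.5154587626457214, 0.3676318824291229), (0.09869442135095596, 0.21626868844032288), 88.54608917236328)
```

```bash
cat > rob.py <<'E'
from vis import *
CAPS=np.array([[.6452,.0915],[.5605,.0890],[.4757,.0871]])
A=np.deg2rad(1.5)
def quat(a):
    q=(R.from_euler('z',a)*R.from_euler('x',np.pi)).as_quat(); return np.array([q[3],q[0],q[1],q[2]])
def best(p,a):
    q=[(inverse_kinematics(p,quat(x)),x) for x in(a,a+np.pi)]
    q=[(abs(j[5]),x) for j,x in q if j is not None]; return quat(min(q)[1])
def hover(xy,a,z=.25):
    p=[*xy,z]; Q=best(p,a); p0=get_tcp_pos()
    if p0[2]<z-.005: movel([p0[0],p0[1],z],v=.25)
    move_pose(p,Q); return Q
def held(): return get_grip_width()
def pick(xy,a,zt,z=.25):
    hover(xy,a,z); command_gripper(1.0); movel([*xy,zt],v=.15); command_gripper(0.0)
    w=held(); movel([*xy,z],v=.15); print("grip",round(w,3),round(held(),3),"t",round(get_time(),1)); return held()
def place(xy,a,zt,z=.25,slow=.03):
    hover(xy,a,z); print("before",round(held(),3))
    movel([*xy,zt+slow],v=.15); h=movel([*xy,zt],v=.03,until_force=6)
    print("contact",h,get_tcp_pos()[2]-zt); command_gripper(1.0); movel([*xy,z],v=.2)
E
python3 - <<'E'
from rob import *
np.set_printoptions(precision=4,suppress=True)
t,Tt,Kt=snap("top");s,Ts,Ks=snap("scene")
f=lambda B,u:min(B,key=lambda c:np.linalg.norm(cen(c)-u))
p=f(blobs(t,'white'),(178,208));q=f(blobs(s,'white'),(351,312))
C=tri(ray(cen(p),Tt,Kt),ray(cen(q),Ts,Ks));print(C,cv2.minAreaRect(onplane(p,.025,Tt,Kt).astype(np.float32)))
for xy in [(.6452,.0915),(.48,.24),(.585,.37),(.45,.37),(.6,-.15),(.7,-.4),(.4,-.4)]:
    for a in(0,np.pi,np.pi/2,-np.pi/2):
        j=inverse_kinematics([*xy,.05],quat(a));print(xy,round(a,1),None if j is None else round(j[5],2),end=' ')
    print()
E
```

```text
[0.5353 0.2375 0.0081] ((0.5331459045410156, 0.23577740788459778), (0.09170059859752655, 0.21381275355815887), 88.50641632080078)
(0.6452, 0.0915) 0 1.69 (0.6452, 0.0915) 3.1 -1.45 (0.6452, 0.0915) 1.6 0.12 (0.6452, 0.0915) -1.6 None 
(0.48, 0.24) 0 2.01 (0.48, 0.24) 3.1 -1.13 (0.48, 0.24) 1.6 0.44 (0.48, 0.24) -1.6 None 
(0.585, 0.37) 0 2.12 (0.585, 0.37) 3.1 -1.02 (0.585, 0.37) 1.6 0.55 (0.585, 0.37) -1.6 None 
(0.45, 0.37) 0 2.24 (0.45, 0.37) 3.1 -0.9 (0.45, 0.37) 1.6 0.67 (0.45, 0.37) -1.6 -2.47 
(0.6, -0.15) 0 1.31 (0.6, -0.15) 3.1 -1.84 (0.6, -0.15) 1.6 -0.26 (0.6, -0.15) -1.6 None 
(0.7, -0.4) 0 1.04 (0.7, -0.4) 3.1 -2.1 (0.7, -0.4) 1.6 -0.53 (0.7, -0.4) -1.6 None 
(0.4, -0.4) 0 0.76 (0.4, -0.4) 3.1 -2.38 (0.4, -0.4) 1.6 -0.81 (0.4, -0.4) -1.6 2.34
```

```bash
cat >> rob.py <<'E'
CAD=np.array([.5353,.2373]); TEAL=np.array([.5355,-.1509]); RED=np.array([.5171,.3728]); YAW=np.deg2rad(-1.5)
off=lambda c,d,a: c+d*np.array([np.cos(a),np.sin(a)])
E
python3 - <<'E'
from rob import *
if pick(CAPS[0],A,.068)>.3: place(off(CAD,.07,YAW),YAW,.030)
snap("scene","s1"); print(get_time())
E
```

```text
grip 0.409 0.413 t 6.8
before 0.408
contact True 0.0010306487985476294
11.9417
```

View pics/s1.png

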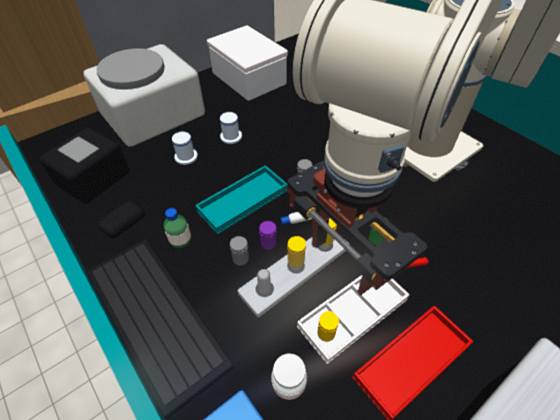

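The first cap is standing in the far compartment of the caddy, at (328,326), and pin (264,282) is bare. I'll do the other two.

Run:
```python
from rob import *
for i,d in((1,0.),(2,-.07)):
    if pick(CAPS[i],A,.068)>.3: place(off(CAD,d,YAW),YAW,.030)
    else: break
# look at sleeves
t,Tt,Kt=snap("top");s,Ts,Ks=snap("scene")
hover((.62,-.40),np.pi/2,.30)
for n in("top","wrist","scene"): snap(n,n+"2")
print(get_time(),get_tcp_pos())
cv2.imwrite("pics/m2.png",np.hstack([cv2.resize(cv2.imread(f"pics/{n}2.png"),(400,300)) for n in("top","wrist")]))
```

```text
grip 0.437 0.446 t 16.4
before 0.443
contact True 0.0009434921962894055
grip 0.442 0.441 t 26.0
before 0.446
contact True 0.0009396347141815593
34.025 [ 0.62047989 -0.39903729  0.30022703]
```

View pics/m2.png

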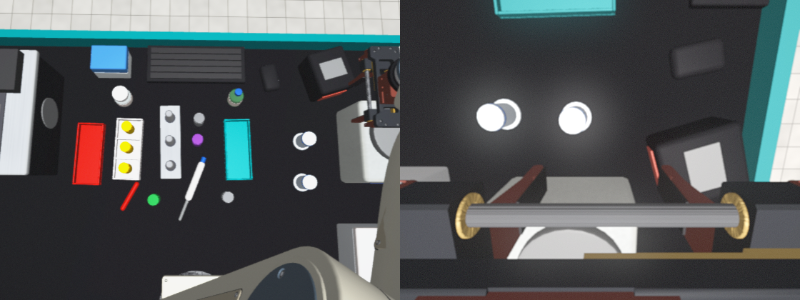

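View pics/scene2.png

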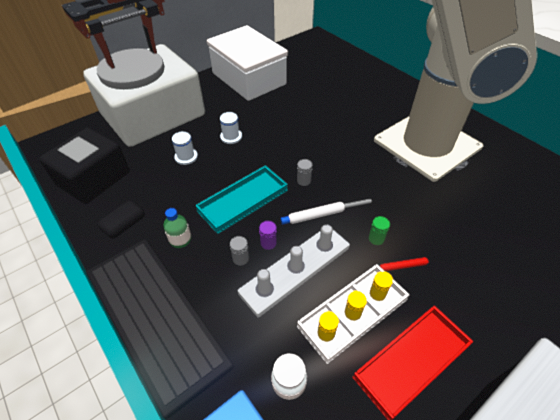

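All three caps stand in the caddy, at (328,326), (356,305) and (382,286) in the scene picture, and the pins are bare. The two sleeves haven't moved. In the wrist picture at full resolution their tops are near (126,164) and (242,166).

Run:
```python
from rob import *
np.set_printoptions(precision=4,suppress=True)
def bright(im,roi,th):
    x0,y0,x1,y1=roi; g=cv2.cvtColor(im,cv2.COLOR_BGR2GRAY); m=np.zeros_like(g); m[y0:y1,x0:x1]=(g[y0:y1,x0:x1]>th)*255
    for c in cv2.findContours(m,cv2.RETR_EXTERNAL,cv2.CHAIN_APPROX_NONE)[0]:
        if cv2.contourArea(c)>60: yield c[:,0]
t,Tt,Kt=snap("top");w,Tw,Kw=snap("wrist");s,Ts,Ks=snap("scene")
H={}
for n,im,T,K,roi,th in(("top",t,Tt,Kt,(405,175,460,275),60),("wrist",w,Tw,Kw,(90,130,290,190),140),("scene",s,Ts,Ks,(165,105,250,170),60)):
    for c in bright(im,roi,th):
        x,y,ww,h=cv2.boundingRect(c); print(n,"hull",cen(c),(x,y,ww,h),"z.07",onplane(cen(c),.07,T,K)[0])
    x0,y0,x1,y1=roi; k=800//(x1-x0)//2; cv2.imwrite(f"pics/z_{n}.png",cv2.resize(im[y0:y1,x0:x1],None,fx=k,fy=k,interpolation=0))
ims=[cv2.imread(f"pics/z_{n}.png") for n in("top","wrist","scene")]
W=max(i.shape[1] for i in ims[::2]); 
cv=np.zeros((600,800,3),np.uint8); 
cv[:400,:330]=cv2.resize(ims[0],(220*330//220,400)); cv[:260,350:350+340]=cv2.resize(ims[2],(340,260)); cv[420:540,:400]=cv2.resize(ims[1],(400,120)); cv2.imwrite("pics/z.png",cv)
```

```text
top hull [426.5769 254.8706] (410, 242, 35, 27) z.07 [ 0.4199 -0.3587]
top hull [425.8033 196.0216] (409, 183, 35, 28) z.07 [ 0.5598 -0.3637]
wrist hull [244.8894 164.7399] (222, 142, 47, 46) z.07 [ 0.5735 -0.3768]
wrist hull [138.4314 161.1638] (107, 138, 63, 46) z.07 [ 0.438  -0.3724]
scene hull [183.5215 147.8531] (171, 131, 27, 34) z.07 [ 0.5808 -0.3396]
scene hull [229.6901 127.6307] (219, 111, 24, 33) z.07 [ 0.4421 -0.3346]
scene hull [181.2939 114.6321] (165, 105, 40, 27) z.07 [ 0.5163 -0.4686]
```

View pics/z.png

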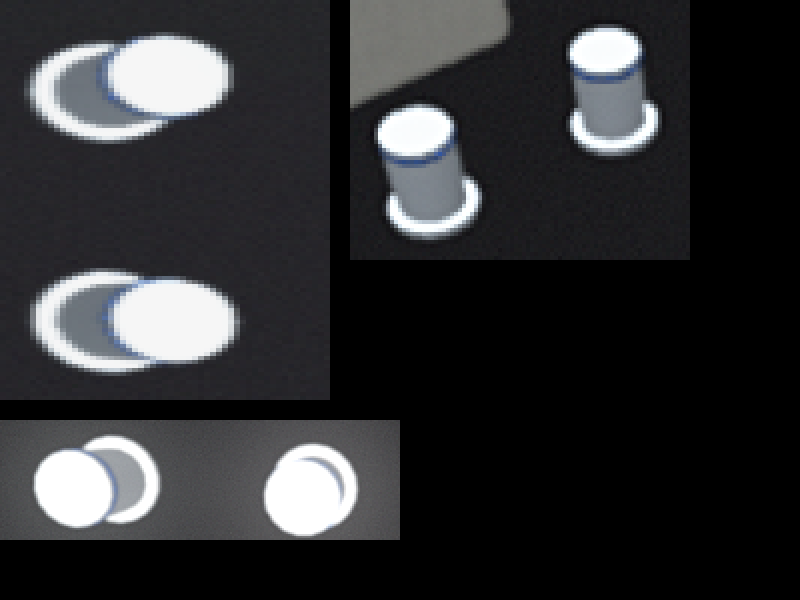

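Run:
```python
from rob import *
np.set_printoptions(precision=4,suppress=True)
t=(np.array(camera_info("top")["T"]),np.array(camera_info("top")["intrinsics"]));s=(np.array(camera_info("scene")["T"]),np.array(camera_info("scene")["intrinsics"]))
for n,p,q in(("disc far",(432.5,193.5),(180.75,137.24)),("disc near",(433.6,254.7),(228.2,117.3)),("hull far",(425.8,196.02),(183.52,147.85)),("hull near",(426.58,254.87),(229.69,127.63))):
    X=tri(ray(p,*t),ray(q,*s)); print(n,X,"top@.07",onplane(p,.07,*t)[0],"scene@.07",onplane(q,.07,*s)[0])
# wrist discs (crop px /2 + roi)
w,Tw,Kw=snap("wrist"); 
for p in((90+74/2,130+(488-420)/2),(90+303/2,130+(498-420)/2)): print("wrist",onplane(p,.07,Tw,Kw)[0])
```

```text
disc far [ 0.5661 -0.3798  0.0714] top@.07 [ 0.5661 -0.3802] scene@.07 [ 0.5657 -0.3818]
disc near [ 0.4204 -0.3751  0.0705] top@.07 [ 0.4204 -0.3753] scene@.07 [ 0.4201 -0.3757]
hull far [ 0.5661 -0.3788  0.0355] top@.07 [ 0.5599 -0.3637] scene@.07 [ 0.5808 -0.3396]
hull near [ 0.4206 -0.3733  0.036 ] top@.07 [ 0.4199 -0.3587] scene@.07 [ 0.4421 -0.3346]
wrist [ 0.4228 -0.3762]
wrist [ 0.5688 -0.3825]
```

Run:
```python
from rob import *
s=(np.array(camera_info("scene")["T"]),np.array(camera_info("scene")["intrinsics"]))
print(onplane([(165,131),(200,118),(205,113)],0,*s))
```

```text
[[ 0.55761131 -0.52239734]
 [ 0.44357326 -0.5120107 ]
 [ 0.41825685 -0.52440238]]
```

```bash
cat >> rob.py <<'E'
def onpin(xy,z=.25):
    hover(xy,A,z); print("before",round(held(),3)); movel([*xy,.112],v=.15)
    h=movel([*xy,.0465],v=.03,until_force=6); print("stopped",h,"base z",round(get_tcp_pos()[2]-.026,4),"F",np.round(get_ft_force(),1))
E
python3 - <<'E'
from rob import *
if pick((.5665,-.3802),np.pi/2,.026)>.45: onpin(CAPS[0])
print(get_time())
E
```

```text
grip 0.554 0.55 t 38.8
before 0.554
stopped True base z 0.0377 F [0.1 0.3 2.3]
43.1
```

Contact came at the stuck height, 38 mm. I'll release it, check, and pick the second sleeve.

Run:
```python
from rob import *
command_gripper(1.0); p=get_tcp_pos(); movel([p[0],p[1],.25],v=.2)
hover((.50,.33),A,.30)
snap("scene","s3");t,T,K=snap("top","t3")
cv2.imwrite("pics/m3.png",np.hstack([cv2.resize(cv2.imread(f"pics/{n}3.png"),(400,300)) for n in("s","t")]))
for c in blobs(t,'white',60):
    u=cen(c)
    if 400<u[0]<450 and 150<u[1]<290: print(u,cv2.boundingRect(c))
print(get_time())
```

```text
[426.46922462 254.85238476] (411, 243, 33, 25)
46.4833
```

View pics/m3.png

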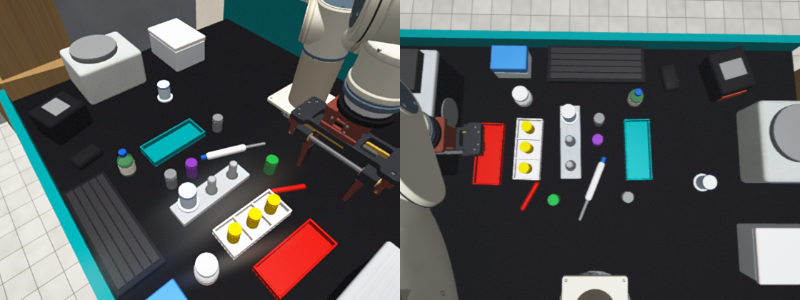

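The first sleeve sits upright on the far pin, at about (187,193) in the left half of the picture. The second hasn't moved: it's at (426,255) in the full-size top image. Next I'll put it on the near pin.

Run:
```python
from rob import *
if pick((.4212,-.3757),np.pi/2,.026)>.45:
    onpin(CAPS[2]); command_gripper(1.0); p=get_tcp_pos(); movel([p[0],p[1],.25],v=.2)
    hover((.50,.33),A,.30); wait(.4); s,_,_=snap("scene","s4"); snap("top","t4")
    cv2.imwrite("pics/m4.png",cv2.resize(s[180:330,200:400],(800,600),interpolation=cv2.INTER_CUBIC))
print(get_time())
```

```text
grip 0.568 0.563 t 53.2
before 0.564
stopped False base z 0.0206 F [-0.1  0.1 -1. ]
62.0333
```

View pics/m4.png

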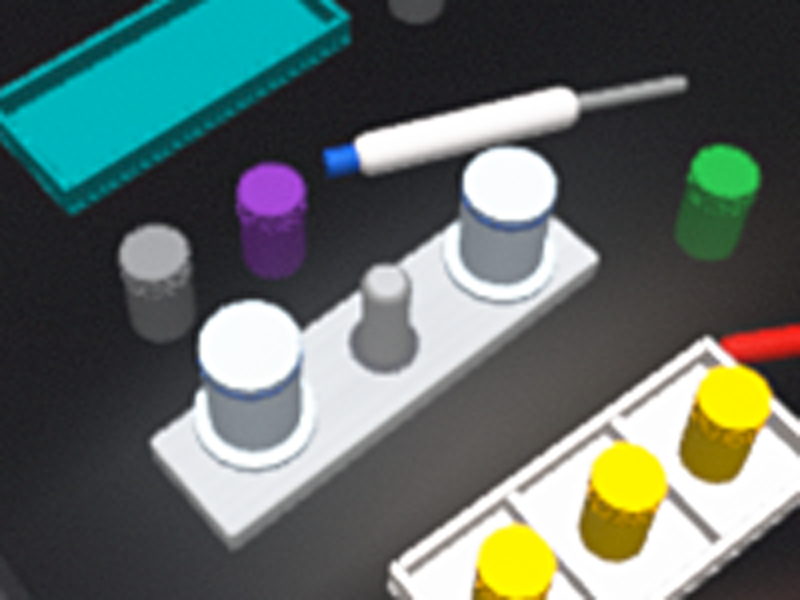

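Both sleeves are upright on their pins: tops at (262,267) for the far one and (327,226) for the near one in scene pixels. I'll check their top heights by triangulation, to be sure which one stuck and to grasp them accurately.

Run:
```python
from rob import *
np.set_printoptions(precision=4,suppress=True)
I={n:(np.array(camera_info(n)["T"]),np.array(camera_info(n)["intrinsics"])) for n in("scene","top")}
def discs(f,n,us):
    g=cv2.cvtColor(cv2.imread(f"pics/{f}.png"),cv2.COLOR_BGR2GRAY); m=(g>225).astype(np.uint8)
    k,l,st,c=cv2.connectedComponentsWithStats(m)
    return [(c[i],st[i]) for u in us for i in [min([i for i in range(1,k) if st[i,4]>60],key=lambda i:np.linalg.norm(c[i]-u))]]
S=discs("s4","scene",[(262.5,267.5),(327.2,226.2)])
for (p,a),u,z in zip(S,CAPS[[0,2]],(.108,.09)): print("scene",p,a,"expect@.108/.09",proj([*u,.108],*I["scene"]),proj([*u,.09],*I["scene"]))
U=[proj([*CAPS[i],.1],*I["top"])[0] for i in(0,2)]
T=discs("t4","top",U)
for (p,a),(q,b) in zip(S,T): print(q,b,"tri",tri(ray(q,*I["top"]),ray(p,*I["scene"])))
```

```text
scene [284.7069 272.4489] [ 239  236  110   77 2272] expect@.108/.09 [[262.2941 265.7385]] [[262.7015 270.7835]]
scene [326.9302 225.6857] [316 217  23  18 315] expect@.108/.09 [[327.7289 220.131 ]] [[326.9686 225.5355]]
[234.9288 155.061 ] [225 146  20  19 295] tri [0.6325 0.1084 0.1023]
[237.2306 230.5291] [226 220  25  24 412] tri [0.4731 0.0849 0.0851]
```

The near sleeve fits: its top is at 90 mm. The far one stuck: its top is at about 108 mm, matching the contact at 38 mm. Now I'll sort them.

Run:
```python
from rob import *
if pick(CAPS[2],A,.0465)>.45: place(TEAL,np.pi/2+np.deg2rad(1.7),.0305)
if pick(CAPS[0],A,.064)>.45: place(RED,np.pi/2+YAW,.0305)
hover((.35,-.35),np.pi/2,.30); wait(.3)
snap("scene","s5");snap("top","t5"); print(get_time())
cv2.imwrite("pics/m5.png",np.vstack([np.hstack([cv2.resize(cv2.imread(f"pics/{n}5.png"),(400,300)) for n in("s","t")]),np.hstack([cv2.resize(cv2.imread("pics/s5.png")[140:290,160:360],(400,300)),cv2.resize(cv2.imread("pics/s5.png")[270:420,340:540],(400,300))])]))
```

```text
grip 0.563 0.564 t 66.9
before 0.567
contact True 0.0010620075015527058
grip 0.549 0.551 t 77.0
before 0.552
contact True 0.0005120843367640571
86.6167
```

View pics/m5.png

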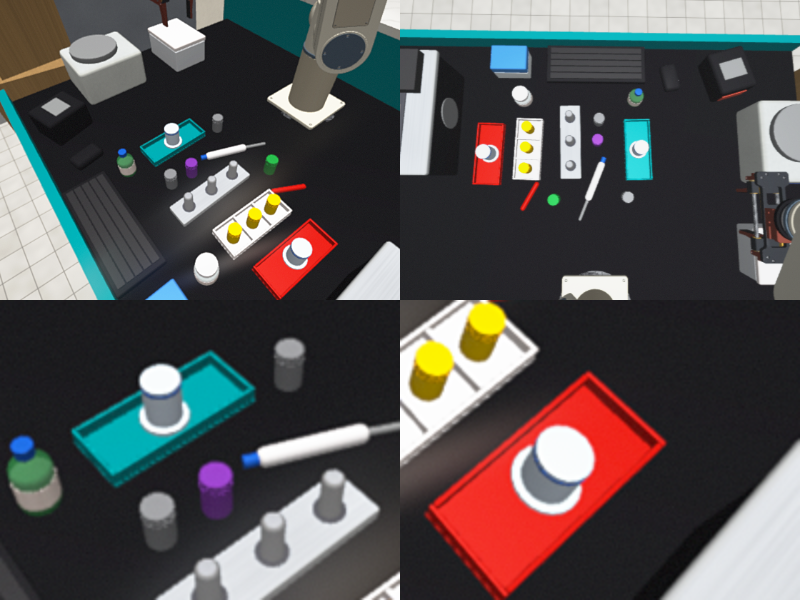

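Both sleeves stand flat on their tray floors: the one that fits in the teal tray at (162,398), and the one that stuck in the red tray at (550,480). The caps are upright, the bystanders haven't moved, and the gripper is well clear.

```bash
python3 -c "
from station import *
print(job_done(),get_time())"
```

```text
the job is handed in; nothing more can be done
the job is handed in; nothing more can be done
```

I handed the job in at about 87 s: all three caps stand in the caddy, the sleeve that fit is upright in the teal tray, and the one that stuck is upright in the red tray; no verdict was returned.

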